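# Issue the needle carton from behind the front row of the stock bay

### The arm

A 6-joint arm with a two-finger parallel gripper is mounted at the origin on the work surface. World frame = base frame: x ahead of the robot, y to its left, z up, the work surface at z = 0. Lengths are in mm, angles in rad, forces in N, time in s.
With the tool pointing down it reaches from about 250 to 775 mm from the base axis. Payload 4 kg.
Tool frame: the origin (TCP) lies on the centre line of the jaws, within the pads' length; the fingertips stand 25 mm ahead of it and the grasp point (between the pads) lies 6 mm ahead of it (arm.nose_length is the distance from the TCP to the fingertips, in mm); z points along the fingers, y is the line along which they close (so a half turn about z gives the same grasp; the last joint's range is limited). The gripper opens to 94 mm and grips with 3 to 60 N. Pads are 16 mm wide; open, the fingers measure 119 mm over their backs; the gripper's body (75 mm by 177 mm) begins 78 mm behind the grasp point.
Start: joints at [1.116, 0.087, 1.371, -0, 1.684, -0.103], TCP at [189.533, 516.328, 230.506] pointing down, gripper open.
Joint ranges: [-3.1, 3.1], [-0.76, 2.03], [0.27, 2.55], [-1.08, 4.22], [0.17, 2.65], [-2.57, 2.57]. Speed limits (rad/s): [2.79, 2.79, 3.14, 3.14, 3.14, 3.14].

### API

Orientations are given as a unit quaternion [w, x, y, z].
In Python, from cell import arm, imaging gives the robot as it stands.
- The arm moves only by the tool play_rows, never from a script. Its argument "deltas" is a list of rows, each a list of 7 numbers: the shift along the tool's x, y, z each as a share of 0.025 m, from -1 to 1, then the turn, a rotation vector about the tool's x, y, z each as a share of 6 degrees, from -1 to 1, then the opening, from -1 (shut) to 1 (fully open), so that 0 is half open. In form: [[tx, ty, tz, ax, ay, az, grip], ...]. A call has 1 to 20 rows; each row shifts and turns the commanded pose from where the row before left it, along the tool's axes as they then stand; what a row does not reach is not made up. A row lasts 1/12 s, in which the tool goes at most 41.7 mm and 7.16 degrees, less where a joint would pass 70% of its speed; a pose out of reach is approached as far as the arm can. A call with a number of a shift or a turn outside -1 to 1 is refused whole. A call with a gripper value outside its range is refused whole. The fingers move at their own pace and stop on an object; the grip force is fixed at half the most. Time passes only in rows, so rows that do not move let the fingers close. It gives the time, the measured TCP pose, the force, the opening and the grip force at its end, in the units of the state.
- arm.observe(): the state, without advancing time (a new reading comes with each control period).
- imaging.snapshot(name): name is "side" or "top"; returns (picture, depth): 400x640x3 uint8, red, green, blue; 400x640 float32, mm along the optical axis (not along the pixel's ray), 0 where there is no reading.
- imaging.calibration(name): a dict with "mtx" (3x3 intrinsics, pixels), "extrinsics" (4x4, takes a point from camera to world coordinates). Camera axes: x right, y up, looking along -z (the intrinsics and any distortion apply to the point x, -y, -z); pixel columns grow to the right and rows downward; lengths in mm; the calibration is good to about 2 mm. A picture is of the moment at which its call begins. calibration takes no time and is no camera call.
- arm.sign_off(): hands the job in; it is judged then, once.
The state is a dict: "t": time; "qpos": joint angles; "dq": joint speeds; "tau": joint torques, N m; "position": TCP position; "orientation": TCP orientation; "force": force on the tool from outside, world axes, zero at the start; "ft_torque": the same for the moment, N m; "gripper_width": finger opening in mm; "grip_force": force on a finger pad.
Only numpy, scipy, OpenCV 4.12 (cv2) and the standard library are available. Lean on these libraries where they do the work, as an engineer would, in place of code of your own. Each camera call takes 0.05 s, during which the arm holds its last target. There are 200 camera calls.

### The job

In the storeroom's stock bay a dropper bottle, a wide jar and a spray can stand in a row in front of a needle carton: first move all three out of the way to stand in the long side tray, and only when all three stand there take the carton and lay it flat in the middle of the shorter issue tray, its long side along the tray's long side. Then put the bottle, the jar and the can each back exactly where it stood at the start. Keep everything upright and leave the two small vials in the bay's back corners alone.

Things in the scene. Friction and masses are not known exactly. Their poses are not given: they have to be found in the camera images.
- bay: Stock bay: fixed flat grey painted tray with a low rim, 180 x 250 x 14 mm (x, y, rim height), walls and floor 4 mm thick (inner floor 4 mm above the table). Origin: centre of its underside; its -x side is the front (towards the robot), y runs along the row. At the start the three front things stand in a row about 50 mm in front of its centre, about 76 mm apart, in any order; the carton lies 16 mm behind its centre.
- side_tray: Side tray: fixed long narrow grey plastic tray, 260 x 120 mm (x, y), rim 14 mm high, walls 4 mm, inner floor 4 mm above the table. Origin: centre of its underside, x along its length. It may be on either side of the bay.
- issue_tray: Issue tray: fixed shorter, wider steel tray, 180 x 140 mm (x, y), rim 14 mm high, walls 4 mm, inner floor 4 mm above the table. Origin: centre of its underside, x along its longer side. It is on the other side of the bay.
- dropper_bottle: Amber glass bottle with a narrow white cap: body 50 mm diameter up to 80 mm high, tapering to the cap of 30 mm diameter from 98 to 130 mm high; about 0.18 kg. Grip it by the cap. Origin: centre of its underside, z up; round, so its yaw does not matter.
- wide_jar: Wide white screw-lid jar: body 58 mm diameter up to 60 mm high, lid 62 mm diameter from 60 to 88 mm high; about 0.2 kg. Grip it by the lid. Origin: centre of its underside, z up; round.
- spray_can: Aluminium can with a thin dark stripe and a white cap of the same width: 48 mm diameter, 114 mm high; about 0.16 kg. Grip it at about 90 mm height. Origin: centre of its underside, z up; round.
- needle_carton: Flat stiff paper-white carton with a dark band, 44 x 110 x 40 mm (x, y, z), so its long side is its y; about 0.15 kg. It lies behind the row with only some 10 to 20 mm between. Origin: centre of its underside, z up. Grip it across its 44 mm width.
- vial_a: Small glass vial with metal cap, 28 mm diameter, 44 mm high, standing in one back corner of the bay, light and easily pushed; to be left alone. Origin: centre of its underside.
- vial_b: Second small glass vial, the same, in the other back corner of the bay; to be left alone. Origin: centre of its underside.
Not all that is in view belongs to the job. What is shaped like the spray_can but green is not meant.

How it is judged:
By the outcome, as a careful person would: the job done as asked, in the order asked, and still so for the second after the job is handed in, with the robot touching nothing.
It also fails if it takes over 147 s, if anything falls off the work surface, if the arm or the gripper's body presses on something with over 40 N, if the wrist force passes 120 N, or if a joint passes its speed limit or range.

## Working session

There is one attempt and no reset: what is moved stays moved. The work goes in short steps, Python scripts to look and compute and a tool call to move; the robot and the scene stay as the last step left them, time stands still between calls to the robot, and variables do not carry over. Pictures are saved under pics/ and viewed, at most 14 in all, crops included, and the job is handed in when it is done.

Besides the shell and the picture viewer there is one more tool, called after ">>>" by a JSON object that holds its "api" and its "payload", one argument or row to a line. play_rows: Moves the arm, as the interface text tells. Shift numbers are shares of 0.025 m and turn numbers shares of 6 degrees, none past 1 either way. Its arguments: {"type":"object","properties":{"deltas":{"type":"array"}},"required":["deltas"]}

```bash
mkdir -p pics; python3 - <<'E'
from cell import arm, imaging
import numpy as np, cv2
s=arm.observe()
print({k:np.round(v,3).tolist() for k,v in s.items()})
for n in("top","side"):
    p,d=imaging.snapshot(n); c=imaging.calibration(n)
    cv2.imwrite(f"pics/{n}0.png",p[...,::-1]); np.save(f"{n}0.npy",d)
    print(n,np.round(c["mtx"],2).tolist(),np.round(c["extrinsics"],3).tolist(),{k:v for k,v in c.items() if k not in("mtx","extrinsics")})
E
```

```text
{'t': 0.0, 'qpos': [1.116, 0.088, 1.372, -0.0, 1.684, -0.103], 'dq': [0.001, -0.001, -0.001, -0.0, 0.001, 0.0], 'tau': [-0.002, -34.019, -30.242, 0.072, 0.033, -0.0], 'position': [189.311, 515.87, 229.331], 'orientation': [-0.0, 0.175, 0.985, -0.001], 'force': [0.015, -0.334, -0.248], 'ft_torque': [0.037, -0.032, -0.008], 'grip_force': 0.0, 'gripper_width': 93.564}
top [[449.2, 0.0, 317.91], [0.0, 449.2, 212.01], [0.0, 0.0, 1.0]] [[0.061, 0.971, -0.232, 357.038], [-0.998, 0.061, -0.007, 12.708], [0.007, 0.232, 0.973, 938.547], [0.0, 0.0, 0.0, 1.0]] {}
side [[428.98, 0.0, 315.43], [0.0, 428.98, 209.28], [0.0, 0.0, 1.0]] [[-0.959, 0.137, -0.249, 339.39], [-0.284, -0.483, 0.828, 708.021], [-0.007, 0.865, 0.502, 474.397], [0.0, 0.0, 0.0, 1.0]] {}
```

View pics/top0.png

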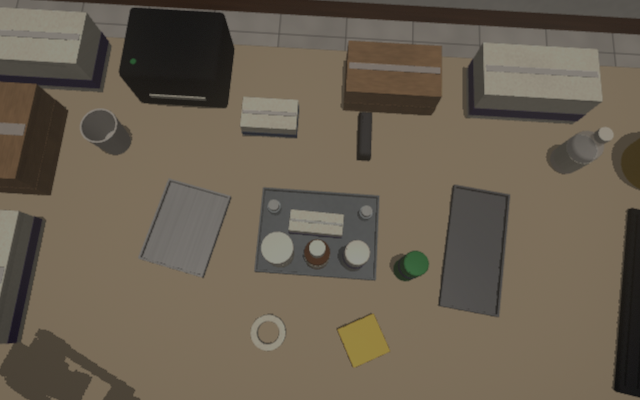

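View pics/side0.png

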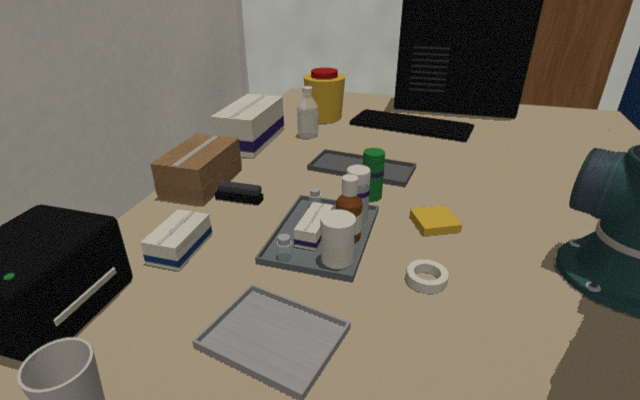

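The top view shows the bay centre near (318,233), with the issue tray on the left at (187,228) and the side tray on the right at (475,250).

What could be mistaken for what I want:
- **Can:** the white-capped can at (357,253) or the green one at (415,265). I choose (357,253).
- **Carton:** the one in the bay at (317,222), or the large and small white boxes at (270,117), (535,80) and (45,40). I choose (317,222).
- **Jar:** the jar at (278,248), the tape ring at (268,332) or the cup at (100,127). I choose (278,248).
- **Bottle:** the amber one at (317,252) or the clear one at (583,148). I choose (317,252).

Next I measure and check the choice in a crop.

```bash
cat > h.py <<'E'
import numpy as np, cv2
from cell import arm, imaging
def cal(n):
    c=imaging.calibration(n); return c["mtx"],c["extrinsics"]
def cloud(n,d):
    K,T=cal(n); v,u=np.mgrid[:d.shape[0],:d.shape[1]]
    P=np.stack([(u-K[0,2])/K[0,0]*d,-(v-K[1,2])/K[1,1]*d,-d],-1)
    return P@T[:3,:3].T+T[:3,3]
def ray(n,uv,z):
    K,T=cal(n); uv=np.atleast_2d(uv).astype(float)
    r=np.c_[(uv[:,0]-K[0,2])/K[0,0],-(uv[:,1]-K[1,2])/K[1,1],-np.ones(len(uv))]@T[:3,:3].T
    return T[:3,3]+r*((z-T[2,3])/r[:,2])[:,None]
def circ(n,P,d,zlo,zhi,xy,r):
    m=(P[...,2]>zlo)&(P[...,2]<zhi)&(d>0)&(np.hypot(P[...,0]-xy[0],P[...,1]-xy[1])<r)
    q=P[m]; (c,rad)=cv2.minEnclosingCircle(q[:,:2].astype(np.float32))
    return np.round([*c,rad,*q.mean(0),m.sum()],1)
E
python3 - <<'E'
from h import *
img=cv2.imread("pics/top0.png"); d=np.load("top0.npy"); P=cloud("top",d)
for nm,u,v in [("jar",278,248),("bot",317,247),("can",357,250),("carton",305,222),("va",274,206),("vb",366,212),("table",230,300),("green",415,263),("bayfloor",340,200),("side",475,250),("issue",187,228)]:
    print(nm,np.round(P[v,u],1))
for nm,u,v,h,r in [("jar",278,248,92,45),("bot",317,247,134,30),("can",357,250,118,38),("va",274,206,48,25),("vb",366,212,48,25)]:
    print(nm,circ("top",P,d,h-9,h+8,P[v,u,:2],r))
crop=cv2.resize(img[175:295,130:525],None,fx=2,fy=2,interpolation=cv2.INTER_CUBIC)
cv2.imwrite("pics/crop1.png",crop)
E
```

```text
jar [484.4  90.4  92.6]
bot [484.7  16.4 132. ]
can [485.7 -57.3 119.3]
carton [548.   44.2  45.9]
va [576.6 109.5  49.3]
vb [576.7 -78.9  45.2]
table [385.2 188.5  -1.3]
green [ 469.1 -165.5  113.2]
bayfloor [610.8 -26.4   0.7]
side [ 519.1 -315.     3.7]
issue [528.7 294.4   2.9]
jar [485.1  93.7  31.  484.4  93.3  91.7 830. ]
bot [482.6  17.5  14.7 482.1  17.3 133.6 214. ]
can [481.5 -56.9  23.9 480.6 -56.6 117.7 523. ]
va [578.7 111.6  11.4 578.6 112.   47.4  98. ]
vb [577.4 -79.1  12.1 577.6 -78.1  47.4 101. ]
```

View pics/crop1.png

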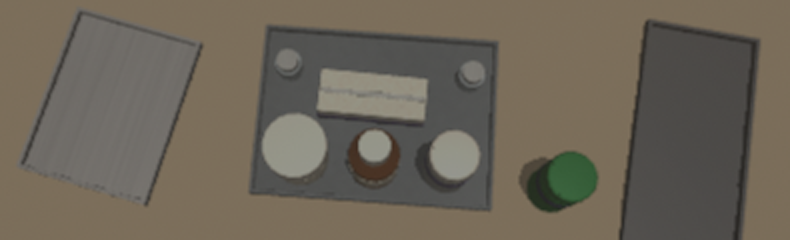

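The crop confirms the choice. It shows the white jar at (278,248), the amber bottle with white cap at (317,248), and the aluminium can with white cap at (357,252). The carton is behind them at (317,222), the vials are in the back corners and the green can is outside. The measured tops and radii match the sizes given. Next come the tray and carton poses, with a cross-check from the side camera.

```bash
python3 - <<'E'
from h import *
img=cv2.imread("pics/top0.png"); d=np.load("top0.npy"); P=cloud("top",d)
hsv=cv2.cvtColor(img,cv2.COLOR_BGR2HSV)
for nm,(u,v),box in [("issue",(187,228),(130,170,245,290)),("side",(475,250),(430,170,525,330)),("bay",(340,205),(245,175,390,292))]:
    m=np.zeros(img.shape[:2],np.uint8); x0,y0,x1,y1=box
    m[y0:y1,x0:x1]=(hsv[y0:y1,x0:x1,1]<60)*255
    m=cv2.morphologyEx(m,cv2.MORPH_CLOSE,np.ones((3,3)))
    n,l,st,_=cv2.connectedComponentsWithStats(m); k=l[v,u]
    c=max(cv2.findContours((l==k).astype(np.uint8),0,1)[0],key=cv2.contourArea)
    h=cv2.convexHull(c)[:,0]
    q=ray("top",h,12)[:,:2].astype(np.float32)
    (cx,cy),wh,a=cv2.minAreaRect(q); print(nm,round(cx,1),round(cy,1),np.round(wh,1),round(a,2),st[k])
m=(P[...,2]>36)&(P[...,2]<52)&(abs(P[...,0]-548)<45)&(abs(P[...,1]-22)<75)&(img.min(2)>90)
q=P[m][:,:2].astype(np.float32); (cx,cy),wh,a=cv2.minAreaRect(q); print("carton",cx,cy,wh,a,q.mean(0),P[m][:,2].mean())
ds=np.load("side0.npy"); S=cloud("side",ds)
for nm,xy,h,r in [("jar",(485,93),92,45),("bot",(483,17),134,30),("can",(481,-57),118,38),("va",(578,112),48,25),("vb",(577,-79),48,25)]:
    print(nm,circ("side",S,ds,h-4,h+6,xy,r))
g=circ("top",P,d,105,128,(469,-166),38);print("green",g)
E
```

```text
issue 530.4 296.2 [145.5 183.1] 77.38 [ 138  178   93  100 5917]
side 522.3 -312.1 [125.6 262.8] 82.84 [ 439  184   71  133 7449]
bay 535.2 17.3 [253.2 183.6] 89.36 [  254   187   126    94 10113]
carton 549.6309814453125 22.867511749267578 (110.06609344482422, 43.74999237060547) 88.16990661621094 [549.4553   22.96221] 44.08437222483913
jar [483.7  96.5  31.7 482.8  99.1  91.5 573. ]
bot [481.   19.6  16.  481.   22.2 133.3 116. ]
can [480.3 -53.3  25.5 479.2 -51.2 117.2 210. ]
va [576.7 115.5  12.  577.2 116.2  47.2  89. ]
vb [575.8 -74.9  11.1 576.2 -74.1  47.2  49. ]
green [ 468.3 -166.2   24.   467.8 -165.3  113.6  529. ]
```

```bash
cat >> h.py <<'E'
from scipy.spatial.transform import Rotation as Ro
def st():
    s=arm.observe(); w,x,y,z=s["orientation"]; return s,Ro.from_quat([x,y,z,w]).as_matrix()
def go(x,y,z,ang=None):
    """shift to a target in tool-axis units of 25mm; ang: wanted direction of tool y, deg (turn given in 6 deg units)"""
    s,R=st(); a=np.degrees(np.arctan2(R[1,1],R[0,1]))
    print("t",round(s["t"],1),"pos",np.round(s["position"],1),"yang",round(a,2),"tilt",np.round(R[:2,2],4),"w",round(s["gripper_width"],1),"q",np.round(s["qpos"],2))
    if ang is not None:
        da=(ang-a+90)%180-90; R2=Ro.from_euler("z",da,degrees=True).as_matrix()@R
        print("turn az units",round(-da/6,2), "then shift", np.round(R2.T@(np.array([x,y,z])-s["position"])/25,2))
    print("shift units now",np.round(R.T@(np.array([x,y,z])-s["position"])/25,2))
E
python3 -c "
from h import *
go(481,-55.4,229,-1.2)"
```

```text
t 0.1 pos [189.3 515.9 229.4] yang 69.84 tilt [-0.0009 -0.0018] w 94.3 q [ 1.12  0.09  1.37  0.    1.68 -0.1 ]
turn az units 11.84 then shift [-2.260e+01  1.214e+01 -1.000e-02]
shift units now [-18.83 -17.43   0.05]
```

>>> {"api": "play_rows", "payload": {
  "deltas": [
    [0,0,0,0,0,0.987,1],
    [0,0,0,0,0,0.987,1],
    [0,0,0,0,0,0.987,1],
    [0,0,0,0,0,0.987,1],
    [0,0,0,0,0,0.987,1],
    [0,0,0,0,0,0.987,1],
    [0,0,0,0,0,0.987,1],
    [0,0,0,0,0,0.987,1],
    [0,0,0,0,0,0.987,1],
    [0,0,0,0,0,0.987,1],
    [0,0,0,0,0,0.987,1],
    [0,0,0,0,0,0.987,1],
    [-0.94,0.5,0,0,0,0,1],
    [-0.94,0.5,0,0,0,0,1],
    [-0.94,0.5,0,0,0,0,1],
    [-0.94,0.5,0,0,0,0,1],
    [-0.94,0.5,0,0,0,0,1],
    [-0.94,0.5,0,0,0,0,1],
    [-0.94,0.5,0,0,0,0,1],
    [-0.94,0.5,0,0,0,0,1]
  ]
}}

```text
t: 1.77
position: [285.6, 324.9, 230.0]
orientation: [-0.0, 0.715, 0.7, -0.0]
force: [-0.1, -0.5, 0.4]
gripper_width: 93.8
grip_force: 0.0
```

>>> {"api": "play_rows", "payload": {
  "deltas": [
    [-0.94,0.5,0,0,0,0,1],
    [-0.94,0.5,0,0,0,0,1],
    [-0.94,0.5,0,0,0,0,1],
    [-0.94,0.5,0,0,0,0,1],
    [-0.94,0.5,0,0,0,0,1],
    [-0.94,0.5,0,0,0,0,1],
    [-0.94,0.5,0,0,0,0,1],
    [-0.94,0.5,0,0,0,0,1],
    [-0.94,0.5,0,0,0,0,1],
    [-0.94,0.5,0,0,0,0,1],
    [-0.94,0.5,0,0,0,0,1],
    [-0.94,0.5,0,0,0,0,1],
    [-0.94,0.5,0,0,0,0,1],
    [-0.94,0.5,0,0,0,0,1],
    [-0.94,0.5,0,0,0,0,1],
    [-0.94,0.5,0,0,0,0,1],
    [0,0,0,0,0,0,1],
    [0,0,0,0,0,0,1]
  ]
}}

```text
t: 3.27
position: [477.3, -54.7, 229.5]
orientation: [-0.001, 0.715, 0.699, -0.0]
force: [-0.2, 0.8, 0.0]
gripper_width: 94.5
grip_force: 0.0
```

```bash
python3 -c "
from h import *
go(481,-55.4,100,-1.2)"
```

```text
t 3.3 pos [477.3 -54.7 229.5] yang -1.35 tilt [-0.002   0.0009] w 94.5 q [-0.23 -0.07  1.53  0.    1.68 -0.21]
turn az units -0.03 then shift [-0.03  0.16  5.18]
shift units now [-0.03  0.16  5.18]
```

>>> {"api": "play_rows", "payload": {
  "deltas": [
    [-0.03,0.16,0.9,0,0,0,1],
    [0,0,0.9,0,0,0,1],
    [0,0,0.9,0,0,0,1],
    [0,0,0.9,0,0,0,1],
    [0,0,0.8,0,0,0,1],
    [0,0,0.5,0,0,0,1],
    [0,0,0.28,0,0,0,1],
    [0,0,0,0,0,0,1],
    [0,0,0,0,0,0,1]
  ]
}}

```text
t: 4.02
position: [481.4, -54.1, 101.3]
orientation: [-0.0, 0.714, 0.7, 0.0]
force: [-0.6, 1.1, 0.3]
gripper_width: 93.9
grip_force: 0.0
```

```bash
python3 - <<'E'
from h import *
go(481,-55.4,100)
out=[]
for n in("top","side"):
    p,d=imaging.snapshot(n); K,T=cal(n)
    q=np.linalg.inv(T)@[481,-55,100,1]; u=int(K[0,2]+K[0,0]*q[0]/-q[2]); v=int(K[1,2]-K[1,1]*q[1]/-q[2])
    out.append(cv2.resize(p[max(v-70,0):v+70,u-70:u+70,::-1],(390,390),interpolation=cv2.INTER_CUBIC)); print(u,v)
cv2.imwrite("pics/can1.png",np.hstack(out))
E
```

```text
t 4.0 pos [481.4 -54.1 101.3] yang -1.17 tilt [0.0002 0.0002] w 93.9 q [-0.23  0.    1.72  0.    1.42 -0.21]
shift units now [-0.05 -0.01  0.05]
354 253
357 176
```

View pics/can1.png

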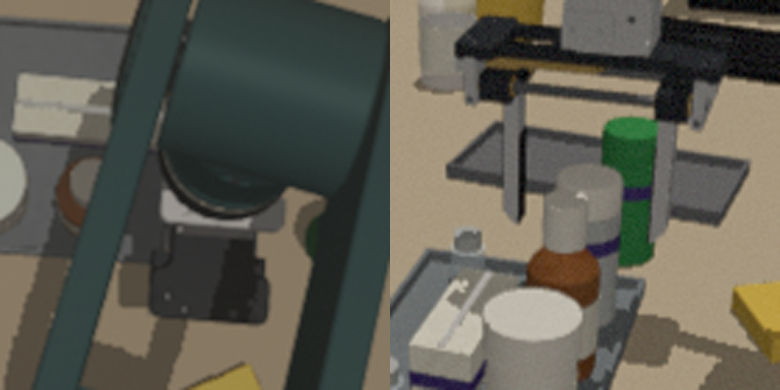

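The crop shows the fingers straddling the can evenly, at columns 513 and 662 with the can at about 588. I close and lift.

>>> {"api": "play_rows", "payload": {
  "deltas": [
    [0,0,0,0,0,0,-1],
    [0,0,0,0,0,0,-1],
    [0,0,0,0,0,0,-1],
    [0,0,0,0,0,0,-1],
    [0,0,0,0,0,0,-1],
    [0,0,0,0,0,0,-1],
    [0,0,0,0,0,0,-1],
    [0,0,0,0,0,0,-1]
  ]
}}

```text
t: 4.78
position: [481.3, -54.8, 100.9]
orientation: [-0.0, 0.715, 0.7, -0.0]
force: [-0.7, -0.2, -0.4]
gripper_width: 47.6
grip_force: 30.0
```

```bash
python3 -c "
from h import *
go(601.7,-322.1,260,-61.2)"
```

```text
t 4.8 pos [481.3 -54.8 100.9] yang -1.22 tilt [-0.0003  0.0001] w 47.6 q [-0.23  0.01  1.72  0.    1.42 -0.21]
turn az units 10.0 then shift [-0.93 11.69 -6.37]
shift units now [-10.59   5.04  -6.37]
```

>>> {"api": "play_rows", "payload": {
  "deltas": [
    [0,0,-0.4,0,0,0,-1],
    [0,0,-1,0,0,0,-1],
    [0,0,-1,0,0,0,-1],
    [0,0,-1,0,0,0,-1],
    [0,0,-1,0,0,0,-1],
    [0,0,-1,0,0,0,-1],
    [0,0,-1,0,0,0,-1],
    [0,0,0,0,0,1,-1],
    [0,0,0,0,0,1,-1],
    [0,0,0,0,0,1,-1],
    [0,0,0,0,0,1,-1],
    [0,0,0,0,0,1,-1],
    [0,0,0,0,0,1,-1],
    [0,0,0,0,0,1,-1],
    [0,0,0,0,0,1,-1],
    [0,0,0,0,0,1,-1],
    [0,0,0,0,0,1,-1]
  ]
}}

```text
t: 6.2
position: [481.2, -54.7, 261.3]
orientation: [-0.0, 0.969, 0.246, -0.0]
force: [-0.1, 0.4, -1.6]
gripper_width: 47.3
grip_force: 30.0
```

>>> {"api": "play_rows", "payload": {
  "deltas": [
    [-0.07,0.9,0,0,0,0,-1],
    [-0.07,0.9,0,0,0,0,-1],
    [-0.07,0.9,0,0,0,0,-1],
    [-0.07,0.9,0,0,0,0,-1],
    [-0.07,0.9,0,0,0,0,-1],
    [-0.07,0.9,0,0,0,0,-1],
    [-0.07,0.9,0,0,0,0,-1],
    [-0.07,0.9,0,0,0,0,-1],
    [-0.07,0.9,0,0,0,0,-1],
    [-0.07,0.9,0,0,0,0,-1],
    [-0.07,0.9,0,0,0,0,-1],
    [-0.07,0.9,0,0,0,0,-1],
    [-0.07,0.9,0,0,0,0,-1],
    [0,0,0,0,0,0,-1],
    [0,0,0,0,0,0,-1]
  ]
}}

```text
t: 7.45
position: [602.1, -322.9, 259.7]
orientation: [-0.001, 0.969, 0.248, -0.001]
force: [-0.2, -0.0, -1.7]
gripper_width: 47.6
grip_force: 30.0
```

```bash
python3 -c "
from h import *
go(601.7,-322.1,101)"
```

```text
t 7.5 pos [ 602.1 -322.9  259.7] yang -61.3 tilt [-0.0019  0.0016] w 47.6 q [-0.58  0.39  0.94  0.    1.81  0.49]
shift units now [ 0.01 -0.02  6.35]
```

>>> {"api": "play_rows", "payload": {
  "deltas": [
    [0,0,1,0,0,0,-1],
    [0,0,1,0,0,0,-1],
    [0,0,1,0,0,0,-1],
    [0,0,1,0,0,0,-1],
    [0,0,1,0,0,0,-1],
    [0,0,0.8,0,0,0,-1],
    [0,0,0.4,0,0,0,-1],
    [0,0,0.17,0,0,0,-1],
    [0,0,0,0,0,0,-1],
    [0,0,0,0,0,0,-1],
    [0,0,0,0,0,0,0.4],
    [0,0,0,0,0,0,0.4],
    [0,0,0,0,0,0,0.4],
    [0,0,0,0,0,0,0.4]
  ]
}}

```text
t: 8.62
position: [602.8, -322.5, 102.8]
orientation: [0.001, 0.969, 0.248, 0.001]
force: [-0.1, 0.1, 0.2]
gripper_width: 65.5
grip_force: 0.0
```

```bash
python3 -c "
from h import *
go(482,18.4,230,-1.2)"
```

```text
t 8.6 pos [ 602.8 -322.5  102.8] yang -61.23 tilt [ 0.0017 -0.001 ] w 65.5 q [-0.57  0.43  1.2   0.    1.51  0.49]
turn az units -10.0 then shift [13.54 -5.11 -5.08]
shift units now [  2.33 -14.27  -5.11]
```

>>> {"api": "play_rows", "payload": {
  "deltas": [
    [0,0,-0.5,0,0,0,0.4],
    [0,0,-1,0,0,0,0.6],
    [0,0,-1,0,0,0,1],
    [0,0,-1,0,0,0,1],
    [0,0,-1,0,0,0,1],
    [0,0,-0.6,0,0,0,1],
    [0,0,0,0,0,-1,1],
    [0,0,0,0,0,-1,1],
    [0,0,0,0,0,-1,1],
    [0,0,0,0,0,-1,1],
    [0,0,0,0,0,-1,1],
    [0,0,0,0,0,-1,1],
    [0,0,0,0,0,-1,1],
    [0,0,0,0,0,-1,1],
    [0,0,0,0,0,-1,1],
    [0,0,0,0,0,-1,1]
  ]
}}

```text
t: 9.95
position: [602.4, -322.2, 230.6]
orientation: [0.001, 0.713, 0.701, 0.0]
force: [-0.1, 0.3, 0.0]
gripper_width: 93.8
grip_force: 0.0
```

>>> {"api": "play_rows", "payload": {
  "deltas": [
    [0.9,-0.34,0,0,0,0,1],
    [0.9,-0.34,0,0,0,0,1],
    [0.9,-0.34,0,0,0,0,1],
    [0.9,-0.34,0,0,0,0,1],
    [0.9,-0.34,0,0,0,0,1],
    [0.9,-0.34,0,0,0,0,1],
    [0.9,-0.34,0,0,0,0,1],
    [0.9,-0.34,0,0,0,0,1],
    [0.9,-0.34,0,0,0,0,1],
    [0.9,-0.34,0,0,0,0,1],
    [0.9,-0.34,0,0,0,0,1],
    [0.9,-0.34,0,0,0,0,1],
    [0.9,-0.34,0,0,0,0,1],
    [0.9,-0.34,0,0,0,0,1],
    [0.9,-0.34,0,0,0,0,1],
    [0,0,0,0,0,0,1],
    [0,0,0,0,0,0,1]
  ]
}}

```text
t: 11.37
position: [482.1, 18.6, 230.6]
orientation: [0.001, 0.714, 0.7, 0.001]
force: [0.5, -0.3, 0.7]
gripper_width: 94.1
grip_force: 0.0
```

```bash
python3 -c "
from h import *
go(482,18.4,127,-1.2)"
```

```text
t 11.4 pos [482.1  18.6 230.6] yang -1.1 tilt [ 0.0024 -0.0006] w 94.1 q [-0.08 -0.07  1.53 -0.    1.68 -0.06]
turn az units 0.02 then shift [-0.   -0.01  4.14]
shift units now [-0.   -0.01  4.14]
```

>>> {"api": "play_rows", "payload": {
  "deltas": [
    [0,0,0.9,0,0,0,1],
    [0,0,0.9,0,0,0,1],
    [0,0,0.9,0,0,0,1],
    [0,0,0.8,0,0,0,1],
    [0,0,0.45,0,0,0,1],
    [0,0,0.2,0,0,0,1],
    [0,0,0,0,0,0,1],
    [0,0,0,0,0,0,-1],
    [0,0,0,0,0,0,-1],
    [0,0,0,0,0,0,-1],
    [0,0,0,0,0,0,-1],
    [0,0,0,0,0,0,-1],
    [0,0,0,0,0,0,-1],
    [0,0,0,0,0,0,-1],
    [0,0,0,0,0,0,-1],
    [0,0,0,0,0,0,-1],
    [0,0,0,0,0,0,-1],
    [0,0,0,0,0,0,-1]
  ]
}}

```text
t: 12.87
position: [482.0, 18.1, 125.4]
orientation: [-0.0, 0.715, 0.7, -0.0]
force: [-0.4, 0.2, -0.0]
gripper_width: 29.3
grip_force: 30.0
```

```bash
python3 -c "
from h import *
go(522.3,-312.1,277,-61.2)"
```

```text
t 12.9 pos [482.   18.1 125.4] yang -1.22 tilt [-0.0001  0.0001] w 29.3 q [-0.08 -0.02  1.69  0.    1.47 -0.06]
turn az units 10.0 then shift [-4.95 12.35 -6.06]
shift units now [-13.17   1.89  -6.06]
```

>>> {"api": "play_rows", "payload": {
  "deltas": [
    [0,0,-0.4,0,0,0,-1],
    [0,0,-1,0,0,0,-1],
    [0,0,-1,0,0,0,-1],
    [0,0,-1,0,0,0,-1],
    [0,0,-1,0,0,0,-1],
    [0,0,-1,0,0,0,-1],
    [0,0,-0.6,0,0,0,-1],
    [0,0,0,0,0,1,-1],
    [0,0,0,0,0,1,-1],
    [0,0,0,0,0,1,-1],
    [0,0,0,0,0,1,-1],
    [0,0,0,0,0,1,-1],
    [0,0,0,0,0,1,-1],
    [0,0,0,0,0,1,-1],
    [0,0,0,0,0,1,-1],
    [0,0,0,0,0,1,-1],
    [0,0,0,0,0,1,-1]
  ]
}}

```text
t: 14.28
position: [481.8, 18.0, 275.8]
orientation: [-0.0, 0.969, 0.246, -0.0]
force: [0.8, -0.3, -2.4]
gripper_width: 29.4
grip_force: 30.0
```

>>> {"api": "play_rows", "payload": {
  "deltas": [
    [-0.35,0.88,0,0,0,0,-1],
    [-0.35,0.88,0,0,0,0,-1],
    [-0.35,0.88,0,0,0,0,-1],
    [-0.35,0.88,0,0,0,0,-1],
    [-0.35,0.88,0,0,0,0,-1],
    [-0.35,0.88,0,0,0,0,-1],
    [-0.35,0.88,0,0,0,0,-1],
    [-0.35,0.88,0,0,0,0,-1],
    [-0.35,0.88,0,0,0,0,-1],
    [-0.35,0.88,0,0,0,0,-1],
    [-0.35,0.88,0,0,0,0,-1],
    [-0.35,0.88,0,0,0,0,-1],
    [-0.35,0.88,0,0,0,0,-1],
    [-0.35,0.88,0,0,0,0,-1],
    [0,0,0,0,0,0,-1],
    [0,0,0,0,0,0,-1]
  ]
}}

```text
t: 15.62
position: [522.6, -311.7, 274.8]
orientation: [-0.001, 0.969, 0.248, -0.0]
force: [0.1, -0.4, -1.7]
gripper_width: 29.6
grip_force: 30.0
```

```bash
python3 -c "
from h import *
go(522.3,-312.1,127)"
```

```text
t 15.6 pos [ 522.6 -311.7  274.8] yang -61.32 tilt [-0.0012  0.0014] w 29.6 q [-0.63  0.22  1.14  0.    1.79  0.44]
shift units now [-0.02  0.02  5.91]
```

Lower by 5.98 of the 6.0 raised, then release to half open and rise.

>>> {"api": "play_rows", "payload": {
  "deltas": [
    [0,0,1,0,0,0,-1],
    [0,0,1,0,0,0,-1],
    [0,0,1,0,0,0,-1],
    [0,0,1,0,0,0,-1],
    [0,0,1,0,0,0,-1],
    [0,0,0.6,0,0,0,-1],
    [0,0,0.28,0,0,0,-1],
    [0,0,0.1,0,0,0,-1],
    [0,0,0,0,0,0,-1],
    [0,0,0,0,0,0,-1],
    [0,0,0,0,0,0,0.2],
    [0,0,0,0,0,0,0.2],
    [0,0,0,0,0,0,0.2],
    [0,0,0,0,0,0,0.2]
  ]
}}

```text
t: 16.78
position: [523.3, -311.2, 126.8]
orientation: [0.001, 0.969, 0.248, 0.001]
force: [-0.5, 0.5, 0.9]
gripper_width: 52.7
grip_force: 0.0
```

>>> {"api": "play_rows", "payload": {
  "deltas": [
    [0,0,-0.4,0,0,0,0.2],
    [0,0,-0.9,0,0,0,0.2],
    [0,0,-0.9,0,0,0,1],
    [0,0,-0.9,0,0,0,1],
    [0,0,-0.9,0,0,0,1],
    [0,0,0,0,0,-1,1],
    [0,0,0,0,0,-1,1],
    [0,0,0,0,0,-1,1],
    [0,0,0,0,0,-1,1],
    [0,0,0,0,0,-1,1],
    [0,0,0,0,0,-1,1],
    [0,0,0,0,0,-1,1],
    [0,0,0,0,0,-1,1],
    [0,0,0,0,0,-1,1],
    [0,0,0,0,0,-1,1]
  ]
}}

```text
t: 18.03
position: [523.0, -311.0, 227.1]
orientation: [0.001, 0.713, 0.701, 0.0]
force: [-0.5, -0.8, 0.1]
gripper_width: 94.2
grip_force: 0.0
```

```bash
python3 -c "
from h import *
go(484.6,94.7,225,-1.2)"
```

```text
t 18.0 pos [ 523.  -311.   227.1] yang -0.93 tilt [ 0.001  -0.0006] w 94.2 q [-0.63  0.22  1.23  0.    1.69 -0.61]
turn az units 0.04 then shift [16.19 -1.88  0.07]
shift units now [16.2  -1.8   0.07]
```

>>> {"api": "play_rows", "payload": {
  "deltas": [
    [0.9,-0.1,0,0,0,0,1],
    [0.9,-0.1,0,0,0,0,1],
    [0.9,-0.1,0,0,0,0,1],
    [0.9,-0.1,0,0,0,0,1],
    [0.9,-0.1,0,0,0,0,1],
    [0.9,-0.1,0,0,0,0,1],
    [0.9,-0.1,0,0,0,0,1],
    [0.9,-0.1,0,0,0,0,1],
    [0.9,-0.1,0,0,0,0,1],
    [0.9,-0.1,0,0,0,0,1],
    [0.9,-0.1,0,0,0,0,1],
    [0.9,-0.1,0,0,0,0,1],
    [0.9,-0.1,0,0,0,0,1],
    [0.9,-0.1,0,0,0,0,1],
    [0.9,-0.1,0,0,0,0,1],
    [0.9,-0.1,0,0,0,0,1],
    [0.9,-0.1,0,0,0,0,1],
    [0.9,-0.1,0,0,0,0,1],
    [0,0,0,0,0,0,1],
    [0,0,0,0,0,0,1]
  ]
}}

```text
t: 19.7
position: [486.6, 95.6, 226.9]
orientation: [0.001, 0.714, 0.7, 0.0]
force: [0.5, -0.6, -0.3]
gripper_width: 94.1
grip_force: 0.0
```

```bash
python3 -c "
from h import *
go(484.6,94.7,84,-1.2)"
```

```text
t 19.7 pos [486.6  95.6 226.9] yang -1.1 tilt [ 0.0013 -0.0004] w 94.1 q [ 0.08 -0.03  1.5  -0.    1.67  0.1 ]
turn az units 0.02 then shift [-0.03 -0.09  5.72]
shift units now [-0.03 -0.09  5.72]
```

>>> {"api": "play_rows", "payload": {
  "deltas": [
    [-0.03,-0.08,0.9,0,0,0,1],
    [0,0,0.9,0,0,0,1],
    [0,0,0.9,0,0,0,1],
    [0,0,0.9,0,0,0,1],
    [0,0,0.9,0,0,0,1],
    [0,0,0.7,0,0,0,1],
    [0,0,0.35,0,0,0,1],
    [0,0,0.15,0,0,0,1],
    [0,0,0,0,0,0,1],
    [0,0,0,0,0,0,-1],
    [0,0,0,0,0,0,-1],
    [0,0,0,0,0,0,-1],
    [0,0,0,0,0,0,-1],
    [0,0,0,0,0,0,-1],
    [0,0,0,0,0,0,-1],
    [0,0,0,0,0,0,-1],
    [0,0,0,0,0,0,-1]
  ]
}}

```text
t: 21.12
position: [484.8, 94.4, 84.1]
orientation: [0.0, 0.715, 0.7, 0.0]
force: [-0.7, -0.0, 2.7]
gripper_width: 61.6
grip_force: 30.0
```

```bash
python3 -c "
from h import *
go(442.9,-302.1,244,-61.2)"
```

```text
t 21.1 pos [484.8  94.4  84.1] yang -1.22 tilt [0.0008 0.0002] w 61.6 q [0.08 0.04 1.72 0.   1.38 0.1 ]
turn az units 10.0 then shift [-9.11 13.09 -6.39]
shift units now [-15.89  -1.33  -6.4 ]
```

>>> {"api": "play_rows", "payload": {
  "deltas": [
    [0,0,-0.4,0,0,0,-1],
    [0,0,-1,0,0,0,-1],
    [0,0,-1,0,0,0,-1],
    [0,0,-1,0,0,0,-1],
    [0,0,-1,0,0,0,-1],
    [0,0,-1,0,0,0,-1],
    [0,0,-1,0,0,0,-1],
    [0,0,0,0,0,1,-1],
    [0,0,0,0,0,1,-1],
    [0,0,0,0,0,1,-1],
    [0,0,0,0,0,1,-1],
    [0,0,0,0,0,1,-1],
    [0,0,0,0,0,1,-1],
    [0,0,0,0,0,1,-1],
    [0,0,0,0,0,1,-1],
    [0,0,0,0,0,1,-1],
    [0,0,0,0,0,1,-1]
  ]
}}

```text
t: 22.53
position: [484.2, 94.2, 243.4]
orientation: [-0.0, 0.969, 0.246, -0.0]
force: [-0.2, -0.2, -1.5]
gripper_width: 61.4
grip_force: 30.0
```

>>> {"api": "play_rows", "payload": {
  "deltas": [
    [-0.57,0.82,0,0,0,0,-1],
    [-0.57,0.82,0,0,0,0,-1],
    [-0.57,0.82,0,0,0,0,-1],
    [-0.57,0.82,0,0,0,0,-1],
    [-0.57,0.82,0,0,0,0,-1],
    [-0.57,0.82,0,0,0,0,-1],
    [-0.57,0.82,0,0,0,0,-1],
    [-0.57,0.82,0,0,0,0,-1],
    [-0.57,0.82,0,0,0,0,-1],
    [-0.57,0.82,0,0,0,0,-1],
    [-0.57,0.82,0,0,0,0,-1],
    [-0.57,0.82,0,0,0,0,-1],
    [-0.57,0.82,0,0,0,0,-1],
    [-0.57,0.82,0,0,0,0,-1],
    [-0.57,0.82,0,0,0,0,-1],
    [-0.57,0.82,0,0,0,0,-1],
    [0,0,0,0,0,0,-1],
    [0,0,0,0,0,0,-1]
  ]
}}

```text
t: 24.03
position: [442.1, -303.7, 242.9]
orientation: [-0.001, 0.969, 0.247, -0.0]
force: [0.5, -0.1, -2.1]
gripper_width: 61.6
grip_force: 30.0
```

```bash
python3 -c "
from h import *
go(442.9,-302.1,84)"
```

```text
t 24.0 pos [ 442.1 -303.7  242.9] yang -61.35 tilt [-0.0011  0.0016] w 61.6 q [-0.71  0.06  1.38  0.    1.71  0.36]
shift units now [ 0.06 -0.03  6.35]
```

>>> {"api": "play_rows", "payload": {
  "deltas": [
    [0,0,1,0,0,0,-1],
    [0,0,1,0,0,0,-1],
    [0,0,1,0,0,0,-1],
    [0,0,1,0,0,0,-1],
    [0,0,1,0,0,0,-1],
    [0,0,0.8,0,0,0,-1],
    [0,0,0.4,0,0,0,-1],
    [0,0,0.18,0,0,0,-1],
    [0,0,0,0,0,0,-1],
    [0,0,0,0,0,0,-1],
    [0,0,0,0,0,0,0.65],
    [0,0,0,0,0,0,0.65],
    [0,0,0,0,0,0,0.65],
    [0,0,0,0,0,0,0.65]
  ]
}}

```text
t: 25.2
position: [443.0, -303.2, 84.6]
orientation: [0.0, 0.969, 0.249, 0.0]
force: [0.0, 1.1, 0.6]
gripper_width: 77.1
grip_force: 0.0
```

>>> {"api": "play_rows", "payload": {
  "deltas": [
    [0,0,-0.4,0,0,0,0.65],
    [0,0,-1,0,0,0,0.65],
    [0,0,-1,0,0,0,1],
    [0,0,-1,0,0,0,1],
    [0,0,-1,0,0,0,1],
    [0,0,-1,0,0,0,1],
    [0,0,0,0,0,-1,1],
    [0,0,0,0,0,-1,1],
    [0,0,0,0,0,-1,1],
    [0,0,0,0,0,-1,1],
    [0,0,0,0,0,-1,1],
    [0,0,0,0,0,-1,1],
    [0,0,0,0,0,-1,1],
    [0,0,0,0,0,-1,1],
    [0,0,0,0,0,-1,1],
    [0,0,0,0,0,-1,1]
  ]
}}

```text
t: 26.53
position: [442.7, -303.1, 219.9]
orientation: [0.0, 0.713, 0.701, 0.0]
force: [-0.1, -0.8, -0.1]
gripper_width: 94.0
grip_force: 0.0
```

```bash
python3 - <<'E'
from h import *
go(549.4,24,210,-1.5)
p,d=imaging.snapshot("top"); cv2.imwrite("pics/top1.png",p[...,::-1]); P=cloud("top",d)
m=(P[...,2]>36)&(P[...,2]<52)&(abs(P[...,0]-548)<45)&(abs(P[...,1]-22)<75)&(p.min(2)>90)
q=P[m][:,:2].astype(np.float32); print("carton",cv2.minAreaRect(q),m.sum())
p,d=imaging.snapshot("side"); cv2.imwrite("pics/side1.png",p[...,::-1]); P=cloud("side",d)
m=(P[...,2]>38)&(P[...,2]<50)&(abs(P[...,0]-548)<45)&(abs(P[...,1]-24)<75)&(p.min(2)>90)
q=P[m][:,:2].astype(np.float32); print("carton side",cv2.minAreaRect(q),m.sum())
E
```

```text
t 26.5 pos [ 442.7 -303.1  219.9] yang -0.93 tilt [ 0.0008 -0.0006] w 94.0 q [-0.71  0.06  1.42  0.    1.66 -0.69]
turn az units 0.09 then shift [13.19  3.92  0.39]
shift units now [13.15  4.05  0.39]
carton ((549.3955078125, 22.921279907226562), (109.93173217773438, 44.43667984008789), 88.1759262084961) 1115
carton side ((547.7568969726562, 26.04656219482422), (113.46265411376953, 44.826839447021484), 87.65519714355469) 746
```

View pics/side1.png

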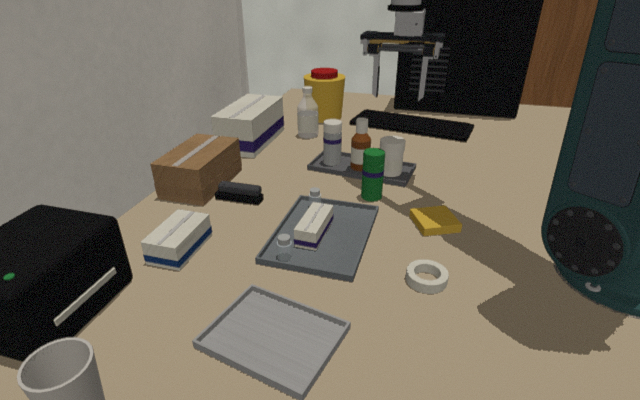

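View pics/top1.png

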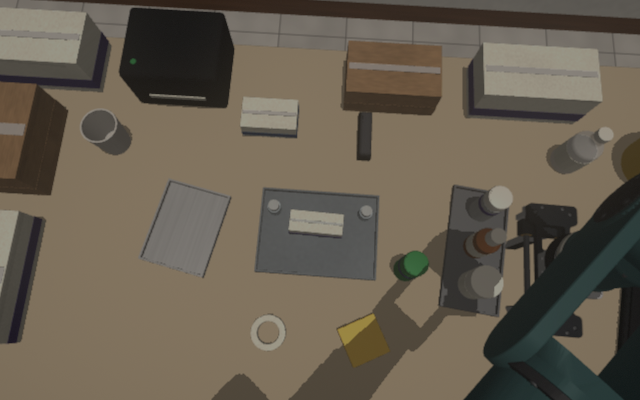

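Both pictures show the can, bottle and jar upright in the side tray, at top (496,200), (487,240) and (487,282). The carton and both vials have not moved. I'll go above the carton and refine the issue tray centre with the side camera.

>>> {"api": "play_rows", "payload": {
  "deltas": [
    [0,0,0,0,0,0.15,1],
    [0.88,0.26,0,0,0,0,1],
    [0.88,0.26,0,0,0,0,1],
    [0.88,0.26,0,0,0,0,1],
    [0.88,0.26,0,0,0,0,1],
    [0.88,0.26,0,0,0,0,1],
    [0.88,0.26,0,0,0,0,1],
    [0.88,0.26,0,0,0,0,1],
    [0.88,0.26,0,0,0,0,1],
    [0.88,0.26,0,0,0,0,1],
    [0.88,0.26,0,0,0,0,1],
    [0.88,0.26,0,0,0,0,1],
    [0.88,0.26,0,0,0,0,1],
    [0.88,0.26,0,0,0,0,1],
    [0.88,0.26,0,0,0,0,1],
    [0.88,0.26,0,0,0,0,1],
    [0,0,0,0,0,0,1],
    [0,0,0,0,0,0,1]
  ]
}}

```text
t: 28.13
position: [552.4, 23.8, 219.1]
orientation: [0.0, 0.72, 0.694, -0.0]
force: [-0.9, 0.0, 0.5]
gripper_width: 93.9
grip_force: 0.0
```

```bash
python3 - <<'E'
from h import *
go(549.1,23.7,36,-1.9)
q=ray("side",[(252,289),(349,326),(301,388),(197,342)],13)[:,:2]
print(q.round(1).tolist(), q.mean(0), cv2.minAreaRect(q.astype(np.float32)))
img=cv2.imread("pics/side1.png");g=cv2.cvtColor(img,cv2.COLOR_BGR2HSV)
m=np.zeros(g.shape[:2],np.uint8); m[270:395,180:360]=(g[270:395,180:360,1]<60)*255
n,l,s,_=cv2.connectedComponentsWithStats(m); k=l[335,275]
h=cv2.convexHull(max(cv2.findContours((l==k).astype(np.uint8),0,1)[0],key=cv2.contourArea))[:,0]
print(s[k],cv2.minAreaRect(ray("side",h,13)[:,:2].astype(np.float32)))
img=cv2.imread("pics/top1.png");g=cv2.cvtColor(img,cv2.COLOR_BGR2HSV)
m=np.zeros(g.shape[:2],np.uint8); m[170:290,130:245]=(g[170:290,130:245,1]<60)*255
n,l,s,_=cv2.connectedComponentsWithStats(m); k=l[228,187]
h=cv2.convexHull(max(cv2.findContours((l==k).astype(np.uint8),0,1)[0],key=cv2.contourArea))[:,0]
print(s[k],cv2.minAreaRect(ray("top",h,13)[:,:2].astype(np.float32)))
E
```

```text
t 28.1 pos [552.4  23.8 219.1] yang -2.12 tilt [-0.0001 -0.0004] w 93.9 q [-0.06  0.1   1.38 -0.    1.66 -0.02]
turn az units -0.04 then shift [-0.01 -0.13  7.32]
shift units now [-0.01 -0.13  7.32]
[[594.0, 222.7], [424.8, 258.6], [459.3, 377.7], [622.5, 347.5]] [525.14299316 301.63579496] ((523.6548461914062, 303.0367126464844), (127.9441146850586, 174.95118713378906), 78.02220153808594)
[  189   282   162   113 10603] ((527.0239868164062, 300.728271484375), (158.72341918945312, 195.0707244873047), 75.92005920410156)
[ 138  178   93  100 5926] ((530.255615234375, 295.9036865234375), (145.3382110595703, 182.8683624267578), 77.37822723388672)
```

```bash
python3 - <<'E'
from h import *
a=np.radians(-61.2); u=np.array([np.cos(a),np.sin(a)])
for n in("top","side"):
    p,d=imaging.snapshot(n); P=cloud(n,d); np.save(n+"2.npy",d)
    for nm,xy,h,r in [("can",(602.4,-322.5),118,38),("bot",(522.9,-311.4),134,28),("jar",(442.5,-303.4),92,45)]:
        c=circ(n,P,d,h-4,h+7,xy,r); print(n,nm,c,"along closing",round((c[:2]-xy)@u,1),"across",round((c[:2]-xy)@[-u[1],u[0]],1))
E
```

```text
top can [ 603.5 -324.7   23.9  602.7 -323.8  118.   465. ] along closing 2.5 across -0.1
top bot [ 525.2 -311.3   15.3  524.7 -311.3  134.   213. ] along closing 1.0 across 2.1
top jar [ 445.  -304.    31.5  444.9 -303.3   92.   864. ] along closing 1.7 across 1.9
side can [ 603.2 -320.9   23.7  605.9 -317.2  116.9   79. ] along closing -1.0 across 1.5
side bot [ 523.4 -309.9   16.2  523.6 -306.7  132.9   49. ] along closing -1.1 across 1.2
side jar [ 443.2 -300.7   31.8  443.3 -297.8   91.2  206. ] along closing -2.0 across 1.9
```

>>> {"api": "play_rows", "payload": {
  "deltas": [
    [-0.01,-0.1,0.9,0,0,0,1],
    [0,0,0.9,0,0,0,1],
    [0,0,0.9,0,0,0,1],
    [0,0,0.9,0,0,0,1],
    [0,0,0.9,0,0,0,1],
    [0,0,0.9,0,0,0,1],
    [0,0,0.8,0,0,0,1],
    [0,0,0.6,0,0,0,1],
    [0,0,0.4,0,0,0,1],
    [0,0,0.1,0,0,0,1],
    [0,0,0,0,0,0,1],
    [0,0,0,0,0,0,-1],
    [0,0,0,0,0,0,-1],
    [0,0,0,0,0,0,-1],
    [0,0,0,0,0,0,-1],
    [0,0,0,0,0,0,-1],
    [0,0,0,0,0,0,-1],
    [0,0,0,0,0,0,-1],
    [0,0,0,0,0,0,-1],
    [0,0,0,0,0,0,-1]
  ]
}}

```text
t: 29.9
position: [549.6, 23.1, 36.5]
orientation: [-0.0, 0.72, 0.694, -0.0]
force: [-0.4, 0.1, 0.7]
gripper_width: 43.6
grip_force: 30.0
```

```bash
python3 -c "
from h import *
go(530,298,136,77.4)"
```

```text
t 29.9 pos [549.6  23.1  36.5] yang -2.12 tilt [-0.0004  0.0001] w 43.6 q [-0.06  0.21  1.63  0.    1.3  -0.02]
turn az units -13.25 then shift [ 3.17 10.56 -3.98]
shift units now [10.96 -1.19 -3.98]
```

>>> {"api": "play_rows", "payload": {
  "deltas": [
    [0,0,-0.4,0,0,0,-1],
    [0,0,-0.9,0,0,0,-1],
    [0,0,-0.9,0,0,0,-1],
    [0,0,-0.9,0,0,0,-1],
    [0,0,-0.9,0,0,0,-1],
    [0,0,0,0,0,-0.946,-1],
    [0,0,0,0,0,-0.946,-1],
    [0,0,0,0,0,-0.946,-1],
    [0,0,0,0,0,-0.946,-1],
    [0,0,0,0,0,-0.946,-1],
    [0,0,0,0,0,-0.946,-1],
    [0,0,0,0,0,-0.946,-1],
    [0,0,0,0,0,-0.946,-1],
    [0,0,0,0,0,-0.946,-1],
    [0,0,0,0,0,-0.946,-1],
    [0,0,0,0,0,-0.946,-1],
    [0,0,0,0,0,-0.946,-1],
    [0,0,0,0,0,-0.946,-1],
    [0,0,0,0,0,-0.946,-1]
  ]
}}

```text
t: 31.48
position: [549.7, 23.1, 136.8]
orientation: [-0.0, 0.108, 0.994, 0.0]
force: [-0.4, -0.3, -0.7]
gripper_width: 43.9
grip_force: 30.0
```

>>> {"api": "play_rows", "payload": {
  "deltas": [
    [0.26,0.88,0,0,0,0,-1],
    [0.26,0.88,0,0,0,0,-1],
    [0.26,0.88,0,0,0,0,-1],
    [0.26,0.88,0,0,0,0,-1],
    [0.26,0.88,0,0,0,0,-1],
    [0.26,0.88,0,0,0,0,-1],
    [0.26,0.88,0,0,0,0,-1],
    [0.26,0.88,0,0,0,0,-1],
    [0.26,0.88,0,0,0,0,-1],
    [0.26,0.88,0,0,0,0,-1],
    [0.26,0.88,0,0,0,0,-1],
    [0.26,0.88,0,0,0,0,-1],
    [0,0,0,0,0,0,-1],
    [0,0,0,0,0,0,-1],
    [0,0,0,0,0,0,-1]
  ]
}}

```text
t: 32.73
position: [531.5, 297.2, 136.5]
orientation: [-0.0, 0.11, 0.994, -0.0]
force: [-0.5, -0.1, -0.9]
gripper_width: 43.5
grip_force: 30.0
```

```bash
python3 -c "
from h import *
go(530.2,298,36.5,77.4)"
```

```text
t 32.7 pos [531.5 297.2 136.5] yang 77.35 tilt [-0.0002 -0.0008] w 43.5 q [ 0.42  0.25  1.37 -0.    1.52 -0.93]
turn az units -0.01 then shift [0.06 0.02 4.  ]
shift units now [0.06 0.02 4.  ]
```

Lower by 3.97, release to about 66 mm, rise clear.

>>> {"api": "play_rows", "payload": {
  "deltas": [
    [0.05,0.02,0.9,0,0,0,-1],
    [0,0,0.9,0,0,0,-1],
    [0,0,0.9,0,0,0,-1],
    [0,0,0.7,0,0,0,-1],
    [0,0,0.4,0,0,0,-1],
    [0,0,0.17,0,0,0,-1],
    [0,0,0,0,0,0,-1],
    [0,0,0,0,0,0,-1],
    [0,0,0,0,0,0,0.4],
    [0,0,0,0,0,0,0.4],
    [0,0,0,0,0,0,0.4],
    [0,0,0,0,0,0,0.4],
    [0,0,-0.4,0,0,0,0.4],
    [0,0,-1,0,0,0,0.4],
    [0,0,-1,0,0,0,0.6],
    [0,0,-1,0,0,0,0.6],
    [0,0,-1,0,0,0,0.6],
    [0,0,-1,0,0,0,0.6],
    [0,0,-1,0,0,0,0.6],
    [0,0,-1,0,0,0,0.6]
  ]
}}

```text
t: 34.4
position: [530.3, 298.5, 224.6]
orientation: [0.001, 0.11, 0.994, 0.0]
force: [0.2, -0.0, -0.6]
gripper_width: 75.3
grip_force: 0.0
```

```bash
python3 -c "
from h import *
go(442.6,-303.3,221,-61.2)"
```

```text
t 34.4 pos [530.3 298.5 224.6] yang 77.35 tilt [0.0011 0.0006] w 75.3 q [ 0.42  0.22  1.23  0.    1.69 -0.93]
turn az units -6.91 then shift [ 14.67 -19.4    0.11]
shift units now [ -1.85 -24.26   0.13]
```

>>> {"api": "play_rows", "payload": {
  "deltas": [
    [-0.074,-0.97,0,0,0,0,0.65],
    [-0.074,-0.97,0,0,0,0,0.65],
    [-0.074,-0.97,0,0,0,0,0.65],
    [-0.074,-0.97,0,0,0,0,0.65],
    [-0.074,-0.97,0,0,0,0,0.65],
    [-0.074,-0.97,0,0,0,0,0.65],
    [-0.074,-0.97,0,0,0,0,0.65],
    [-0.074,-0.97,0,0,0,0,0.65],
    [-0.074,-0.97,0,0,0,0,0.65],
    [-0.074,-0.97,0,0,0,0,0.65],
    [-0.074,-0.97,0,0,0,0,0.65],
    [-0.074,-0.97,0,0,0,0,0.65],
    [-0.074,-0.97,0,0,0,0,0.65],
    [-0.074,-0.97,0,0,0,0,0.65],
    [-0.074,-0.97,0,0,0,0,0.65],
    [-0.074,-0.97,0,0,0,0,0.65],
    [-0.074,-0.97,0,0,0,0,0.65],
    [-0.074,-0.97,0,0,0,0,0.65],
    [-0.074,-0.97,0,0,0,0,0.65],
    [-0.074,-0.97,0,0,0,0,0.65]
  ]
}}

```text
t: 36.07
position: [460.0, -183.9, 223.3]
orientation: [0.001, 0.11, 0.994, -0.0]
force: [-0.1, 1.2, 0.1]
gripper_width: 77.6
grip_force: 0.0
```

>>> {"api": "play_rows", "payload": {
  "deltas": [
    [-0.074,-0.97,0,0,0,0,0.65],
    [-0.074,-0.97,0,0,0,0,0.65],
    [-0.074,-0.97,0,0,0,0,0.65],
    [-0.074,-0.97,0,0,0,0,0.65],
    [-0.074,-0.97,0,0,0,0,0.65],
    [0,0,0,0,0,1,0.65],
    [0,0,0,0,0,1,0.65],
    [0,0,0,0,0,1,0.65],
    [0,0,0,0,0,1,0.65],
    [0,0,0,0,0,1,0.65],
    [0,0,0,0,0,1,0.65],
    [0,0,0,0,0,1,0.65],
    [0,0,0,0,0,1,0.65],
    [0,0,0,0,0,1,0.65],
    [0,0,0,0,0,1,0.65],
    [0,0,0,0,0,1,0.65],
    [0,0,0,0,0,1,0.65],
    [0,0,0,0,0,1,0.65],
    [0,0,0,0,0,1,0.65],
    [0,0,0,0,0,1,0.65]
  ]
}}

```text
t: 37.73
position: [442.8, -303.1, 223.3]
orientation: [0.001, 0.782, 0.623, 0.0]
force: [0.1, 0.1, -0.5]
gripper_width: 77.8
grip_force: 0.0
```

>>> {"api": "play_rows", "payload": {
  "deltas": [
    [0,0,0,0,0,1,0.65],
    [0,0,0,0,0,1,0.65],
    [0,0,0,0,0,1,0.65],
    [0,0,0,0,0,1,0.65],
    [0,0,0,0,0,1,0.65],
    [0,0,0,0,0,1,0.65],
    [0,0,0,0,0,1,0.65],
    [0,0,0,0,0,1,0.65],
    [0,0,0,0,0,0.09,0.65],
    [0,0,0,0,0,0,0.65],
    [0,0,0,0,0,0,0.65]
  ]
}}

```text
t: 38.65
position: [442.7, -303.2, 222.7]
orientation: [0.0, 0.968, 0.25, 0.0]
force: [0.7, 0.3, 1.1]
gripper_width: 77.6
grip_force: 0.0
```

```bash
python3 - <<'E'
from h import *
go(442.8,-303.4,84,-61.2)
out=[]
for n,(u,v) in (("top",(187,228)),("side",(273,335))):
    p,d=imaging.snapshot(n); P=cloud(n,d)
    m=(P[...,2]>38)&(P[...,2]<52)&(abs(P[...,0]-530)<75)&(abs(P[...,1]-298)<75)&(p.min(2)>90)
    print(n,"carton",np.round(cv2.boxPoints(r:=cv2.minAreaRect(P[m][:,:2].astype(np.float32))).mean(0),1),np.round(r[1],1),round(r[2],2),m.sum())
    out.append(cv2.resize(p[v-75:v+65,u-75:u+75,::-1],(400,373),interpolation=cv2.INTER_CUBIC))
cv2.imwrite("pics/carton1.png",np.hstack(out))
E
```

```text
t 38.6 pos [ 442.7 -303.2  222.7] yang -61.07 tilt [ 0.0005 -0.0003] w 77.6 q [-0.71  0.06  1.42  0.    1.67  0.36]
turn az units 0.02 then shift [-0.    0.01  5.55]
shift units now [-0.    0.01  5.55]
top carton [531.6 296.7] [ 44.9 109.8] 77.51 1153
side carton [529.4 299.2] [ 45.9 110.4] 77.56 1964
```

View pics/carton1.png

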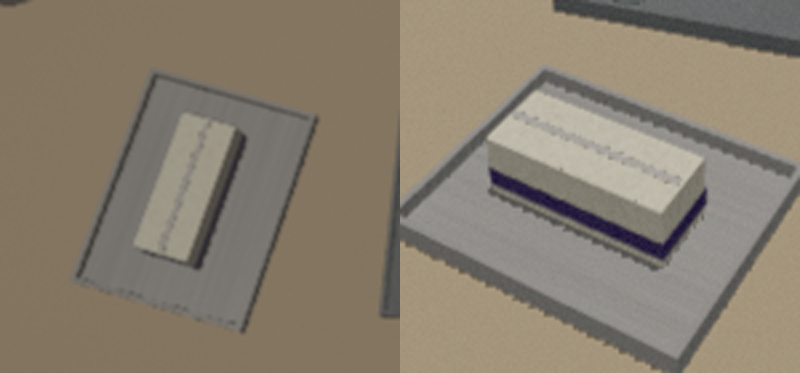

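The crop shows the carton lying flat in the middle of the issue tray, aligned with it. In the same camera it is about 1 mm and 0.1° off the tray centre. I now return the jar.

>>> {"api": "play_rows", "payload": {
  "deltas": [
    [0,0,0.9,0,0,0,0.65],
    [0,0,0.9,0,0,0,0.65],
    [0,0,0.9,0,0,0,0.65],
    [0,0,0.9,0,0,0,0.65],
    [0,0,0.9,0,0,0,0.65],
    [0,0,0.7,0,0,0,0.65],
    [0,0,0.35,0,0,0,0.65],
    [0,0,0,0,0,0,0.65],
    [0,0,0,0,0,0,-1],
    [0,0,0,0,0,0,-1],
    [0,0,0,0,0,0,-1],
    [0,0,0,0,0,0,-1],
    [0,0,0,0,0,0,-1],
    [0,0,0,0,0,0,-1]
  ]
}}

```text
t: 39.92
position: [443.6, -303.9, 85.3]
orientation: [0.001, 0.969, 0.249, 0.001]
force: [-0.3, 0.6, 5.3]
gripper_width: 61.9
grip_force: 30.0
```

>>> {"api": "play_rows", "payload": {
  "deltas": [
    [0,0,-0.4,0,0,0,-1],
    [0,0,-1,0,0,0,-1],
    [0,0,-1,0,0,0,-1],
    [0,0,-1,0,0,0,-1],
    [0,0,-1,0,0,0,-1],
    [0,0,-1,0,0,0,-1],
    [0,0,-1,0,0,0,-1],
    [0,0,0,0,0,-1,-1],
    [0,0,0,0,0,-1,-1],
    [0,0,0,0,0,-1,-1],
    [0,0,0,0,0,-1,-1],
    [0,0,0,0,0,-1,-1],
    [0,0,0,0,0,-1,-1],
    [0,0,0,0,0,-1,-1],
    [0,0,0,0,0,-1,-1],
    [0,0,0,0,0,-1,-1],
    [0,0,0,0,0,-1,-1],
    [0,0,0,0,0,0,-1],
    [0,0,0,0,0,0,-1]
  ]
}}

```text
t: 41.5
position: [442.4, -303.0, 243.1]
orientation: [-0.001, 0.715, 0.699, -0.0]
force: [-0.1, -0.4, -0.6]
gripper_width: 61.3
grip_force: 30.0
```

```bash
python3 -c "
from h import *
go(484.6,94.4,244,-1.2)"
```

```text
t 41.5 pos [ 442.4 -303.   243.1] yang -1.35 tilt [-0.0009  0.0008] w 61.3 q [-0.71  0.06  1.38  0.    1.71 -0.68]
turn az units -0.02 then shift [15.93  1.35 -0.02]
shift units now [15.93  1.31 -0.02]
```

>>> {"api": "play_rows", "payload": {
  "deltas": [
    [0.937,0.078,0,0,0,0,-1],
    [0.937,0.078,0,0,0,0,-1],
    [0.937,0.078,0,0,0,0,-1],
    [0.937,0.078,0,0,0,0,-1],
    [0.937,0.078,0,0,0,0,-1],
    [0.937,0.078,0,0,0,0,-1],
    [0.937,0.078,0,0,0,0,-1],
    [0.937,0.078,0,0,0,0,-1],
    [0.937,0.078,0,0,0,0,-1],
    [0.937,0.078,0,0,0,0,-1],
    [0.937,0.078,0,0,0,0,-1],
    [0.937,0.078,0,0,0,0,-1],
    [0.937,0.078,0,0,0,0,-1],
    [0.937,0.078,0,0,0,0,-1],
    [0.937,0.078,0,0,0,0,-1],
    [0.937,0.078,0,0,0,0,-1],
    [0.937,0.078,0,0,0,0,-1],
    [0,0,0,0,0,0,-1],
    [0,0,0,0,0,0,-1],
    [0,0,0,0,0,0,-1]
  ]
}}

```text
t: 43.17
position: [484.0, 93.8, 243.4]
orientation: [0.0, 0.715, 0.699, -0.0]
force: [-0.2, 0.1, -2.1]
gripper_width: 61.5
grip_force: 30.0
```

```bash
python3 -c "
from h import *
go(484.6,94.4,84,-1.2)
P=[]
"
```

```text
t 43.2 pos [484.   93.8 243.4] yang -1.26 tilt [-0.0004 -0.0007] w 61.5 q [ 0.08 -0.04  1.48 -0.    1.71  0.1 ]
turn az units -0.01 then shift [0.03 0.03 6.37]
shift units now [0.03 0.03 6.37]
```

>>> {"api": "play_rows", "payload": {
  "deltas": [
    [0.02,0.01,1,0,0,0,-1],
    [0,0,1,0,0,0,-1],
    [0,0,1,0,0,0,-1],
    [0,0,1,0,0,0,-1],
    [0,0,1,0,0,0,-1],
    [0,0,0.8,0,0,0,-1],
    [0,0,0.4,0,0,0,-1],
    [0,0,0.18,0,0,0,-1],
    [0,0,0,0,0,0,-1],
    [0,0,0,0,0,0,-1],
    [0,0,0,0,0,0,0.65],
    [0,0,0,0,0,0,0.65],
    [0,0,0,0,0,0,0.65],
    [0,0,0,0,0,0,0.65],
    [0,0,-0.4,0,0,0,0.65],
    [0,0,-1,0,0,0,0.65],
    [0,0,-1,0,0,0,0.65],
    [0,0,-1,0,0,0,0.65],
    [0,0,-1,0,0,0,0.65],
    [0,0,-1,0,0,0,0.65]
  ]
}}

```text
t: 44.83
position: [484.4, 94.8, 221.2]
orientation: [0.0, 0.714, 0.7, 0.0]
force: [0.6, -0.1, 0.5]
gripper_width: 77.6
grip_force: 0.0
```

```bash
python3 -c "
from h import *
go(522.9,-311.4,220,-61.2)"
```

```text
t 44.8 pos [484.4  94.8 221.2] yang -1.19 tilt [0.0011 0.0002] w 77.6 q [ 0.08 -0.04  1.52  0.    1.66  0.1 ]
turn az units 10.0 then shift [-6.48 14.98  0.06]
shift units now [-16.21   1.88   0.05]
```

>>> {"api": "play_rows", "payload": {
  "deltas": [
    [0,0,0,0,0,1,0.4],
    [0,0,0,0,0,1,0.4],
    [0,0,0,0,0,1,0.4],
    [0,0,0,0,0,1,0.4],
    [0,0,0,0,0,1,0.4],
    [0,0,0,0,0,1,0.4],
    [0,0,0,0,0,1,0.4],
    [0,0,0,0,0,1,0.4],
    [0,0,0,0,0,1,0.4],
    [0,0,0,0,0,1,0.4],
    [-0.381,0.881,0,0,0,0,0.4],
    [-0.381,0.881,0,0,0,0,0.4],
    [-0.381,0.881,0,0,0,0,0.4],
    [-0.381,0.881,0,0,0,0,0.4],
    [-0.381,0.881,0,0,0,0,0.4],
    [-0.381,0.881,0,0,0,0,0.4],
    [-0.381,0.881,0,0,0,0,0.4],
    [-0.381,0.881,0,0,0,0,0.4],
    [-0.381,0.881,0,0,0,0,0.4],
    [-0.381,0.881,0,0,0,0,0.4]
  ]
}}

```text
t: 46.5
position: [507.2, -145.3, 220.0]
orientation: [0.0, 0.969, 0.249, 0.0]
force: [0.0, -0.1, -0.1]
gripper_width: 65.5
grip_force: 0.0
```

>>> {"api": "play_rows", "payload": {
  "deltas": [
    [-0.381,0.881,0,0,0,0,0.4],
    [-0.381,0.881,0,0,0,0,0.4],
    [-0.381,0.881,0,0,0,0,0.4],
    [-0.381,0.881,0,0,0,0,0.4],
    [-0.381,0.881,0,0,0,0,0.4],
    [-0.381,0.881,0,0,0,0,0.4],
    [-0.381,0.881,0,0,0,0,0.4],
    [0,0,0,0,0,0,0.4],
    [0,0,0,0,0,0,0.4]
  ]
}}

```text
t: 47.25
position: [522.8, -312.2, 219.1]
orientation: [-0.0, 0.969, 0.248, 0.0]
force: [1.0, 0.4, 0.1]
gripper_width: 65.8
grip_force: 0.0
```

```bash
python3 -c "
from h import *
go(523,-311.3,126.8,-61.2)"
```

```text
t 47.2 pos [ 522.8 -312.2  219.1] yang -61.3 tilt [-0.0001  0.0007] w 65.8 q [-0.63  0.22  1.24  0.    1.68  0.44]
turn az units -0.02 then shift [ 0.02 -0.02  3.69]
shift units now [ 0.02 -0.02  3.69]
```

>>> {"api": "play_rows", "payload": {
  "deltas": [
    [0.02,-0.02,0.9,0,0,0,0.4],
    [0,0,0.9,0,0,0,0.4],
    [0,0,0.9,0,0,0,0.4],
    [0,0,0.7,0,0,0,0.4],
    [0,0,0.29,0,0,0,0.4],
    [0,0,0,0,0,0,0.4],
    [0,0,0,0,0,0,0.4],
    [0,0,0,0,0,0,-1],
    [0,0,0,0,0,0,-1],
    [0,0,0,0,0,0,-1],
    [0,0,0,0,0,0,-1],
    [0,0,0,0,0,0,-1],
    [0,0,0,0,0,0,-1],
    [0,0,0,0,0,0,-1]
  ]
}}

```text
t: 48.42
position: [523.2, -310.8, 127.0]
orientation: [0.0, 0.969, 0.249, 0.0]
force: [0.0, 0.2, 0.9]
gripper_width: 29.7
grip_force: 30.0
```

>>> {"api": "play_rows", "payload": {
  "deltas": [
    [0,0,-0.4,0,0,0,-1],
    [0,0,-1,0,0,0,-1],
    [0,0,-1,0,0,0,-1],
    [0,0,-1,0,0,0,-1],
    [0,0,-1,0,0,0,-1],
    [0,0,-1,0,0,0,-1],
    [0,0,-0.6,0,0,0,-1],
    [0,0,0,0,0,-1,-1],
    [0,0,0,0,0,-1,-1],
    [0,0,0,0,0,-1,-1],
    [0,0,0,0,0,-1,-1],
    [0,0,0,0,0,-1,-1],
    [0,0,0,0,0,-1,-1],
    [0,0,0,0,0,-1,-1],
    [0,0,0,0,0,-1,-1],
    [0,0,0,0,0,-1,-1],
    [0,0,0,0,0,-1,-1],
    [0,0,0,0,0,0,-1],
    [0,0,0,0,0,0,-1]
  ]
}}

```text
t: 50.0
position: [523.0, -310.6, 276.7]
orientation: [-0.0, 0.715, 0.699, 0.0]
force: [-0.4, 0.3, -1.4]
gripper_width: 29.3
grip_force: 30.0
```

```bash
python3 -c "
from h import *
go(481.9,18.1,276,-1.2)"
```

```text
t 50.0 pos [ 523.  -310.6  276.7] yang -1.35 tilt [-0.0003  0.0004] w 29.3 q [-0.63  0.22  1.13  0.    1.79 -0.61]
turn az units -0.03 then shift [13.11 -1.92  0.04]
shift units now [13.11 -1.95  0.04]
```

>>> {"api": "play_rows", "payload": {
  "deltas": [
    [0.937,-0.138,0,0,0,0,-1],
    [0.937,-0.138,0,0,0,0,-1],
    [0.937,-0.138,0,0,0,0,-1],
    [0.937,-0.138,0,0,0,0,-1],
    [0.937,-0.138,0,0,0,0,-1],
    [0.937,-0.138,0,0,0,0,-1],
    [0.937,-0.138,0,0,0,0,-1],
    [0.937,-0.138,0,0,0,0,-1],
    [0.937,-0.138,0,0,0,0,-1],
    [0.937,-0.138,0,0,0,0,-1],
    [0.937,-0.138,0,0,0,0,-1],
    [0.937,-0.138,0,0,0,0,-1],
    [0.937,-0.138,0,0,0,0,-1],
    [0.937,-0.138,0,0,0,0,-1],
    [0,0,0,0,0,0,-1],
    [0,0,0,0,0,0,-1],
    [0,0,0,0,0,0,-1]
  ]
}}

```text
t: 51.42
position: [481.7, 17.7, 276.9]
orientation: [0.0, 0.715, 0.699, -0.0]
force: [0.1, -0.5, -1.1]
gripper_width: 29.5
grip_force: 30.0
```

```bash
python3 -c "
from h import *
go(481.9,18.1,126,-1.2)"
```

```text
t 51.4 pos [481.7  17.7 276.9] yang -1.26 tilt [ 0.0003 -0.0007] w 29.5 q [-0.08 -0.07  1.44 -0.    1.77 -0.06]
turn az units -0.01 then shift [0.02 0.01 6.03]
shift units now [0.02 0.01 6.03]
```

>>> {"api": "play_rows", "payload": {
  "deltas": [
    [0.01,0.01,1,0,0,0,-1],
    [0,0,1,0,0,0,-1],
    [0,0,1,0,0,0,-1],
    [0,0,1,0,0,0,-1],
    [0,0,1,0,0,0,-1],
    [0,0,0.6,0,0,0,-1],
    [0,0,0.28,0,0,0,-1],
    [0,0,0.1,0,0,0,-1],
    [0,0,0,0,0,0,-1],
    [0,0,0,0,0,0,-1],
    [0,0,0,0,0,0,0.4],
    [0,0,0,0,0,0,0.4],
    [0,0,0,0,0,0,0.4],
    [0,0,0,0,0,0,0.4],
    [0,0,-0.4,0,0,0,0.4],
    [0,0,-0.9,0,0,0,0.4],
    [0,0,-0.9,0,0,0,0.4],
    [0,0,-0.9,0,0,0,0.4],
    [0,0,-0.9,0,0,0,0.4]
  ]
}}

```text
t: 53.0
position: [481.9, 18.5, 229.3]
orientation: [0.0, 0.714, 0.7, 0.0]
force: [-0.2, -0.4, -0.3]
gripper_width: 65.7
grip_force: 0.0
```

```bash
python3 -c "
from h import *
go(602.4,-322.5,226,-61.2)"
```

```text
t 53.0 pos [481.9  18.5 229.3] yang -1.19 tilt [ 0.001 -0.   ] w 65.7 q [-0.08 -0.06  1.53  0.    1.68 -0.06]
turn az units 10.0 then shift [-2.35 14.27  0.14]
shift units now [-13.54   5.1    0.13]
```

16 rows of (-0.147, 0.892) after the turn.

>>> {"api": "play_rows", "payload": {
  "deltas": [
    [0,0,0,0,0,1,0.5],
    [0,0,0,0,0,1,0.5],
    [0,0,0,0,0,1,0.5],
    [0,0,0,0,0,1,0.5],
    [0,0,0,0,0,1,0.5],
    [0,0,0,0,0,1,0.5],
    [0,0,0,0,0,1,0.5],
    [0,0,0,0,0,1,0.5],
    [0,0,0,0,0,1,0.5],
    [0,0,0,0,0,1,0.5],
    [-0.147,0.892,0,0,0,0,0.5],
    [-0.147,0.892,0,0,0,0,0.5],
    [-0.147,0.892,0,0,0,0,0.5],
    [-0.147,0.892,0,0,0,0,0.5],
    [-0.147,0.892,0,0,0,0,0.5],
    [-0.147,0.892,0,0,0,0,0.5],
    [-0.147,0.892,0,0,0,0,0.5],
    [-0.147,0.892,0,0,0,0,0.5],
    [-0.147,0.892,0,0,0,0,0.5],
    [-0.147,0.892,0,0,0,0,0.5]
  ]
}}

```text
t: 54.67
position: [557.6, -195.8, 228.2]
orientation: [0.0, 0.969, 0.249, 0.0]
force: [1.3, 0.5, 0.1]
gripper_width: 70.4
grip_force: 0.0
```

>>> {"api": "play_rows", "payload": {
  "deltas": [
    [-0.147,0.892,0,0,0,0,0.5],
    [-0.147,0.892,0,0,0,0,0.5],
    [-0.147,0.892,0,0,0,0,0.5],
    [-0.147,0.892,0,0,0,0,0.5],
    [-0.147,0.892,0,0,0,0,0.5],
    [-0.147,0.892,0,0,0,0,0.5],
    [0,0,0,0,0,0,0.5],
    [0,0,0,0,0,0,0.5]
  ]
}}

```text
t: 55.33
position: [602.3, -323.3, 227.0]
orientation: [-0.0, 0.969, 0.248, -0.0]
force: [-0.6, -0.0, 0.4]
gripper_width: 70.4
grip_force: 0.0
```

```bash
python3 -c "
from h import *
go(602.4,-322.5,102,-61.2)"
```

```text
t 55.3 pos [ 602.3 -323.3  227. ] yang -61.27 tilt [-0.0005  0.0007] w 70.4 q [-0.58  0.39  1.01  0.    1.74  0.49]
turn az units -0.01 then shift [ 0.02 -0.02  5.  ]
shift units now [ 0.02 -0.02  5.  ]
```

>>> {"api": "play_rows", "payload": {
  "deltas": [
    [0.02,-0.02,0.9,0,0,0,0.5],
    [0,0,0.9,0,0,0,0.5],
    [0,0,0.9,0,0,0,0.5],
    [0,0,0.9,0,0,0,0.5],
    [0,0,0.8,0,0,0,0.5],
    [0,0,0.6,0,0,0,0.5],
    [0,0,0,0,0,0,0.5],
    [0,0,0,0,0,0,0.5],
    [0,0,0,0,0,0,-1],
    [0,0,0,0,0,0,-1],
    [0,0,0,0,0,0,-1],
    [0,0,0,0,0,0,-1],
    [0,0,0,0,0,0,-1],
    [0,0,0,0,0,0,-1],
    [0,0,0,0,0,0,-1]
  ]
}}

```text
t: 56.58
position: [603.2, -322.3, 103.8]
orientation: [0.001, 0.969, 0.249, 0.001]
force: [0.2, 0.1, 5.2]
gripper_width: 47.7
grip_force: 30.0
```

>>> {"api": "play_rows", "payload": {
  "deltas": [
    [0,0,-0.4,0,0,0,-1],
    [0,0,-1,0,0,0,-1],
    [0,0,-1,0,0,0,-1],
    [0,0,-1,0,0,0,-1],
    [0,0,-1,0,0,0,-1],
    [0,0,-1,0,0,0,-1],
    [0,0,-1,0,0,0,-1],
    [0,0,0,0,0,-1,-1],
    [0,0,0,0,0,-1,-1],
    [0,0,0,0,0,-1,-1],
    [0,0,0,0,0,-1,-1],
    [0,0,0,0,0,-1,-1],
    [0,0,0,0,0,-1,-1],
    [0,0,0,0,0,-1,-1],
    [0,0,0,0,0,-1,-1],
    [0,0,0,0,0,-1,-1],
    [0,0,0,0,0,-1,-1],
    [0,0,0,0,0,0,-1],
    [0,0,0,0,0,0,-1]
  ]
}}

```text
t: 58.17
position: [602.2, -321.7, 261.3]
orientation: [-0.001, 0.715, 0.699, -0.0]
force: [-0.5, 0.1, -2.5]
gripper_width: 47.7
grip_force: 30.0
```

```bash
python3 -c "
from h import *
go(481.2,-54.7,261,-1.2)"
```

```text
t 58.2 pos [ 602.2 -321.7  261.3] yang -1.35 tilt [-0.0018  0.0012] w 47.7 q [-0.57  0.39  0.94  0.    1.81 -0.55]
turn az units -0.03 then shift [10.58 -5.06  0.03]
shift units now [10.56 -5.09  0.03]
```

>>> {"api": "play_rows", "payload": {
  "deltas": [
    [0.882,-0.422,0,0,0,0,-1],
    [0.882,-0.422,0,0,0,0,-1],
    [0.882,-0.422,0,0,0,0,-1],
    [0.882,-0.422,0,0,0,0,-1],
    [0.882,-0.422,0,0,0,0,-1],
    [0.882,-0.422,0,0,0,0,-1],
    [0.882,-0.422,0,0,0,0,-1],
    [0.882,-0.422,0,0,0,0,-1],
    [0.882,-0.422,0,0,0,0,-1],
    [0.882,-0.422,0,0,0,0,-1],
    [0.882,-0.422,0,0,0,0,-1],
    [0.882,-0.422,0,0,0,0,-1],
    [0,0,0,0,0,0,-1],
    [0,0,0,0,0,0,-1],
    [0,0,0,0,0,0,-1]
  ]
}}

```text
t: 59.42
position: [481.6, -55.0, 262.3]
orientation: [0.0, 0.715, 0.699, -0.0]
force: [0.3, -0.8, -2.0]
gripper_width: 47.5
grip_force: 30.0
```

```bash
python3 -c "
from h import *
go(481.3,-54.7,101,-1.2)"
```

```text
t 59.4 pos [481.6 -55.  262.3] yang -1.27 tilt [ 0.0003 -0.0006] w 47.5 q [-0.23 -0.06  1.46 -0.    1.74 -0.21]
turn az units -0.01 then shift [ 0.02 -0.01  6.45]
shift units now [ 0.02 -0.01  6.45]
```

>>> {"api": "play_rows", "payload": {
  "deltas": [
    [0.01,-0.01,1,0,0,0,-1],
    [0,0,1,0,0,0,-1],
    [0,0,1,0,0,0,-1],
    [0,0,1,0,0,0,-1],
    [0,0,1,0,0,0,-1],
    [0,0,0.8,0,0,0,-1],
    [0,0,0.4,0,0,0,-1],
    [0,0,0.18,0,0,0,-1],
    [0,0,0,0,0,0,-1],
    [0,0,0,0,0,0,-1],
    [0,0,0,0,0,0,0.5],
    [0,0,0,0,0,0,0.5],
    [0,0,0,0,0,0,0.5],
    [0,0,0,0,0,0,0.5],
    [0,0,-0.4,0,0,0,0.5],
    [0,0,-0.9,0,0,0,0.5],
    [0,0,-0.9,0,0,0,0.5],
    [0,0,-0.9,0,0,0,0.5],
    [0,0,-0.9,0,0,0,0.5],
    [0,0,-0.9,0,0,0,0.5]
  ]
}}

```text
t: 61.08
position: [481.2, -54.3, 227.3]
orientation: [0.001, 0.714, 0.7, 0.0]
force: [0.9, -0.3, 0.5]
gripper_width: 70.6
grip_force: 0.0
```

>>> {"api": "play_rows", "payload": {
  "deltas": [
    [-0.9,-0.3,-0.2,0,0,0,0.5],
    [-0.9,-0.3,-0.2,0,0,0,0.5],
    [-0.9,-0.3,-0.2,0,0,0,0.5],
    [-0.9,-0.3,0,0,0,0,0.5],
    [-0.9,-0.3,0,0,0,0,0.5],
    [-0.9,-0.3,0,0,0,0,0.5],
    [-0.9,-0.3,0,0,0,0,0.5],
    [-0.9,-0.3,0,0,0,0,0.5],
    [-0.9,-0.3,0,0,0,0,0.5],
    [-0.9,-0.3,0,0,0,0,0.5],
    [-0.9,-0.3,0,0,0,0,0.5],
    [-0.9,-0.3,0,0,0,0,0.5],
    [-0.9,-0.3,0,0,0,0,0.5],
    [0,0,0,0,0,0,0.5],
    [0,0,0,0,0,0,0.5]
  ]
}}

```text
t: 62.33
position: [377.4, -345.4, 240.7]
orientation: [0.0, 0.715, 0.699, 0.0]
force: [1.1, 0.9, 0.1]
gripper_width: 70.2
grip_force: 0.0
```

```bash
python3 - <<'E'
from h import *
go(400,-350,230)
for n in("top","side"):
    p,d=imaging.snapshot(n); P=cloud(n,d); d0=np.load(n+"0.npy"); P0=cloud(n,d0)
    cv2.imwrite(f"pics/{n}_end.png",p[...,::-1])
    for nm,xy,h,r in [("jar",(484.5,95),92,45),("bot",(482,18.5),134,30),("can",(481,-55.4),118,38),("va",(578,112),48,25),("vb",(577,-79),48,25),("green",(468,-165),118,38)]:
        a=circ(n,P,d,h-5,h+7,xy,r);b=circ(n,P0,d0,h-5,h+7,xy,r); print(n,nm,a,"moved circle",a[:2]-b[:2],"mean",a[3:5]-b[3:5])
E
```

```text
t 62.3 pos [ 377.4 -345.4  240.7] yang -1.31 tilt [0.0005 0.0003] w 70.2 q [-0.85 -0.    1.44  0.    1.7  -0.83]
shift units now [-0.16  0.91  0.43]
top jar [487.   93.7  31.3 486.2  93.4  91.9 815. ] moved circle [ 1.9 -0.2] mean [1.5 0. ]
top bot [484.3  17.6  14.8 484.   17.5 133.7 209. ] moved circle [1.9 0. ] mean [1.7 0. ]
top can [483.5 -57.6  23.8 482.9 -57.3 117.8 511. ] moved circle [ 2. -1.] mean [ 2.2 -0.8]
top va [579.3 112.   11.2 578.9 112.1  48.   95. ] moved circle [0.3 0.2] mean [-0.2 -0.2]
top vb [578.4 -78.1  11.2 578.2 -78.2  47.7  94. ] moved circle [0.  0.4] mean [0.1 0.1]
top green [ 468.8 -165.9   22.8  467.8 -166.   114.5  331. ] moved circle [ 0.2 -0.1] mean [-1.  -0.1]
side jar [484.1  96.6  32.  484.2  99.8  91.4 596. ] moved circle [0.4 0.1] mean [1.3 0. ]
side bot [481.5  19.4  16.5 482.4  22.6 132.9 122. ] moved circle [ 0.5 -0.2] mean [ 1.7 -0.1]
side can [481.4 -54.7  24.1 480.9 -50.9 117.1 218. ] moved circle [ 1.1 -1.4] mean [ 2.2 -0.2]
side va [578.1 115.2  11.6 577.1 116.3  47.   93. ] moved circle [ 1.4 -0.3] mean [ 0.1 -0.2]
side vb [577.2 -75.4  11.8 576.4 -73.7  46.7  55. ] moved circle [ 1.4 -0.5] mean [ 0.4 -0.1]
side green [ 466.6 -162.    23.   467.3 -161.8  113.7  107. ] moved circle [-0.4  0.7] mean [0.7 0.5]
```

View pics/side_end.png

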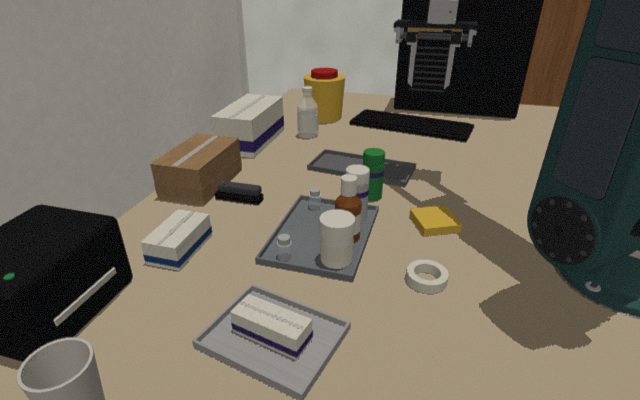

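The side view shows the jar (337,240), bottle (348,210) and can (357,190) upright in a row in the bay. The carton is flat in the issue tray at (272,323), the vials are where they were, and the side tray is empty. Measured against the start picture from the same cameras, each thing is back to within about 2 mm, and the arm is clear. I hand in.

```bash
python3 -c "
from cell import arm
print(arm.sign_off())"
```

```text
the job is handed in; nothing more can be done
None
```

The job is done and handed in at about 62 s: the carton lies flat in the middle of the issue tray, aligned with its long side, and the bottle, jar and can stand upright within about 2 mm of where they started, with both vials left alone.

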